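# Load a ferrule and hold the bayonet collar of a collet holder home

### The arm

A 7-joint arm with a two-finger parallel gripper is mounted at the origin on a cart in front of the work surface, level with it; the furniture and walls round the work are solid. World frame = base frame: x ahead of the robot, y to its left, z up, the work surface at z = 0. Lengths are in m, angles in rad, forces in N, time in s.
With the tool pointing down it reaches from about 0.4 to 0.925 m from the base axis. Payload 4.1 kg.
Tool frame: the origin (TCP) lies midway between the tips of the shut fingers; the grasp point (between the pads) lies 19 mm behind it; z points along the fingers, y is the line along which they close (so a half turn about z gives the same grasp; the last joint's range is limited). The gripper opens to 85 mm and grips with 20 to 120 N. Pads are 22 mm wide; open, the fingers measure 114 mm over their backs; the gripper's body (76 mm by 85 mm) begins 54 mm behind the grasp point. The pads swing forward as they close: fully open they stand 13 mm farther back than shut.
Start: joints at [-1.41, 0.398, 0.045, 1.537, -0.019, 1.207, -0.051], TCP at [0.167, 0.628, 0.231] pointing down, gripper open.
Joint ranges: [-2.82, 2.82], [-0.49, 2.23], [-1.37, 1.46], [0, 2.46], [-1.36, 4.5], [0.23, 2], [-2.94, 2.94]. Speed limits (rad/s): [2.57, 2.57, 3.14, 3.14, 3.14, 3.14, 3.14].

### API

Orientations are given as a unit quaternion [w, x, y, z].
In Python, from plant import * gives the robot as it stands.
- The arm moves only by the tool send_rows, never from a script. Its argument "motion" is a list of rows, each a list of 3 entries, a list of its own where there are three numbers: the shift along the world's x, y, z in units of 30 mm (1.0 is 30 mm), then the turn about the world's z in units of 5 degrees (1.0 is 5 degrees), then the gripper command: -1 is shut, 1 is fully open, values between are in proportion. A call has 1 to 8 rows; each row shifts and turns the commanded pose from where the row before left it; what a row does not reach is not made up. A row lasts 1/8 s, in which the tool goes at most 62.5 mm and 10.7 degrees, less where a joint would pass 70% of its speed; a pose out of reach is approached as far as the arm can. A call is refused whole if a number of a shift passes 1 or a number of a turn 1, either way. A call with a gripper value outside its range is refused whole. The fingers move at their own pace and stop on an object; the grip force is fixed at half the most. Time passes only in rows, so rows that do not move let the fingers close. It gives the time, the measured TCP pose, the force, the opening and the grip force at its end, in the units of the state.
- get_state(): the state, without advancing time (a new reading comes with each control period).
- capture(name): name is "scene" or "top"; returns (picture, depth): 400x640x3 uint8, red, green, blue; 400x640 float32, m along the optical axis (not along the pixel's ray), 0 where there is no reading.
- camera_model(name): a dict with "K" (3x3 intrinsics, pixels), "extrinsics" (4x4, takes a point from camera to world coordinates). Camera axes: x right, y up, looking along -z (the intrinsics and any distortion apply to the point x, -y, -z); pixel columns grow to the right and rows downward; lengths in m; the calibration is good to about 2 mm. A picture is of the moment at which its call begins. camera_model takes no time and is no camera call.
- finish_job(): hands the job in; it is judged then, once.
The state is a dict: "clock": time; "joint_positions": joint angles; "joint_velocities": joint speeds; "joint_efforts": joint torques, N m; "tool_pos": TCP position; "orientation": TCP orientation; "wrist_force": force on the tool from outside, world axes, zero at the start; "torque": the same for the moment, N m; "gripper_width": finger opening in m; "grip_force": force on a finger pad.
Only numpy, scipy, OpenCV 4.12 (cv2) and the standard library are available. Lean on these libraries where they do the work, as an engineer would, in place of code of your own. Each camera call takes 0.05 s, during which the arm holds its last target. There are 200 camera calls.

### The job

Take the plain steel ferrule out of its pocket in the small tray, stand it in the bore on top of the collet holder until it rests on the bottom, and let go of it. Then turn the knurled collar that sits loosely on the holder, either way round, until its hidden keyways find the pins and it drops, push it down against the spring until it is fully home, and finish still holding it pushed home: do not let go at the end. Leave the two screws in the tray, the oil bottle and the dish where they are.

Things in the scene. Friction and masses are not known exactly. Their poses are not given: they have to be found in the camera images.
- ferrule_centre (a point): Centre of the loose ferrule: a plain bright steel cylinder, 12 mm across and 26 mm tall, 20 g, both ends bevelled by about 2 mm (either end may go down). It stands upright in one of the tray's three pockets, 10 mm deep in the tray with 16 mm showing above the tray's top. The point is on its axis, 13 mm from either end; z is its axis (up at the start).
- tray: Fixed grey pocket tray, 48 (x) by 104 (y) by 16 mm tall; origin at the centre of its underside. Three pockets in a row along its y axis, at y = -32, 0 and +32 mm, each 14.5 mm square and 10 mm deep (floor 6 mm above the bench). One holds the ferrule, the other two a screw each; which is which varies. Nothing stands beside the row, so a grasp closing along the tray's x axis is free.
- screw_a: A loose cap screw, bystander, standing head down in a pocket of the tray: head 10 mm, threaded shank 6 mm, 24 mm tall, top 30 mm above the bench; origin at the centre of its underside.
- screw_b: The second such cap screw.
- holder: Fixed collet holder, origin on its axis at the bench, z up along the axis. Round black foot 64 mm across and 10 mm tall (three screw heads on it reach 15 mm); pedestal 39 mm across up to a shoulder at 34 mm; then a steel barrel 25 mm across up to 80 mm, passing through the collar. Its yaw varies.
- bore_mouth (a point): Centre of the barrel's top, 80 mm above the bench, z up. The blind bore there is 15 mm across (widened to 18 mm over the uppermost 2 mm) and 14 mm deep, so a ferrule resting on the bottom has its centre 1 mm below this point and 12 mm showing.
- collar_centre (a point): Centre of the loose knurled collar: aluminium ring, 44 mm across, 24 mm tall, bore 27 mm, about 0.18 kg, round the barrel with 1 mm of play. Point on its axis, half-way up; z is its axis. It starts standing on the holder's pins (centre 56 mm above the bench). Three keyways, 9 mm wide, 120 degrees apart, open below, are hidden inside; their place relative to its x axis is not told.
- pin_ring (a point): Point on the holder's axis at the height of its three pins (41.5 mm): each 5 mm thick, reaching 17.5 mm from the axis, 120 degrees apart, tops at 44 mm, hidden by the collar. At the start a turn of 0.3 to 1.75 rad, either way, brings the keyways over them; within about 0.1 rad of that angle the collar, let loose or pushed, drops 6 mm by its weight (centre at 50 mm) and is then keyed.
- shoulder (a point): Point on the holder's axis at the shoulder, 34 mm above the bench. Fully home, the collar's lower face is on the shoulder and its centre 46 mm above the bench, 4 mm lower than where it rests on the spring. Let go, it springs back up those 4 mm.
- thrust_ring (a joint): Sprung ring on the holder's shoulder under the collar, 36 mm across: 0 when up, 0.004 m when pushed right down by the collar; the push it takes grows from 6 N to 10 N.
- oil: Loose bystander: small dark oil bottle, 26 mm across, 62 mm tall; origin at the centre of its underside.
- dish: Loose bystander: clear round dish with lid, 38 mm across, 11 mm tall; origin at the centre of its underside.
Things that resemble listed ones, but are neither listed nor needed, are in the scene too. There is more than one size of the holder; the one meant has the size given above.

How it is judged:
By the outcome, as a careful person would: the job done as asked, in the order asked, and still so for the second after the job is handed in, while the arm keeps its last pose, push and grip.
It also fails if it takes over 64 s, if anything falls off the work surface, if the arm or the gripper's body presses on something with over 40 N, if the wrist force passes 120 N, or if a joint passes its speed limit or range.

## Working session

There is one attempt and no reset: what is moved stays moved. The work goes in short steps, Python scripts to look and compute and a tool call to move; the robot and the scene stay as the last step left them, time stands still between calls to the robot, and variables do not carry over. Pictures are saved under pics/ and viewed, at most 10 in all, crops included, and the job is handed in when it is done.

Besides the shell and the picture viewer there is one more tool, called after ">>>" in YAML: its name, and indented under it one key for each argument. send_rows: Moves the arm, as the interface text tells. Its arguments: {"type":"object","properties":{"motion":{"type":"array"}},"required":["motion"]}

```bash
mkdir -p pics; ls; cat > h.py <<'E'
from plant import *
import numpy as np, cv2
def snap(n,f):
    im,d=capture(n); cv2.imwrite('pics/%s.png'%f,cv2.cvtColor(im,cv2.COLOR_RGB2BGR)); np.save('pics/%s.npy'%f,d); return im,d
def ray(n,u,v):
    m=camera_model(n);K=np.array(m['K'],float);E=np.array(m['extrinsics'])
    D=np.array(m.get('distortion',m.get('dist',np.zeros(5))),float)
    p=cv2.undistortPoints(np.array([[[u,v]]],float),K,D)[0,0]
    return E[:3,3],E[:3,:3]@np.array([p[0],-p[1],-1])
def onz(n,u,v,z):
    o,r=ray(n,u,v); return o+r*(z-o[2])/r[2]
def pt(n,d,u,v):
    o,r=ray(n,u,v); return o+r*d
E
python3 - <<'E'
from h import *
for n in('scene','top'):
    snap(n,n+'0'); print(n,camera_model(n))
print(get_state())
E
```

```text
pics
scene {'K': array([[363.54624586,   0.        , 318.1268999 ],
       [  0.        , 363.54624586, 197.84854456],
       [  0.        ,   0.        ,   1.        ]]), 'extrinsics': array([[-0.57573948,  0.45275313, -0.68083673,  0.02344619],
       [-0.81763155, -0.31713588,  0.48052417,  0.49785082],
       [ 0.00164106,  0.83333033,  0.55277289,  0.57719464],
       [ 0.        ,  0.        ,  0.        ,  1.        ]])}
top {'K': array([[403.42923666,   0.        , 319.63754816],
       [  0.        , 403.42923666, 201.17809426],
       [  0.        ,   0.        ,   1.        ]]), 'extrinsics': array([[-0.01641582,  0.98779072, -0.15491936,  0.47348632],
       [-0.99924792, -0.02165133, -0.03216841,  0.03801286],
       [-0.03512987,  0.15427478,  0.98740325,  1.05905178],
       [ 0.        ,  0.        ,  0.        ,  1.        ]])}
{'clock': 0.1, 'joint_positions': array([-1.40998339,  0.39912968,  0.0450676 ,  1.53779325, -0.01871157,
        1.20689461, -0.05067907]), 'joint_velocities': array([ 4.53724940e-06, -2.66470529e-03, -3.07637912e-04, -1.49394169e-03,
        7.94783342e-04,  1.13033858e-03, -1.84391185e-04]), 'joint_efforts': array([ 2.85299269e-03, -4.76267803e+01,  1.36991937e+00, -2.54950476e+01,
        1.19440453e-02,  4.89903468e-03,  1.52353027e-05]), 'tool_pos': array([0.16682609, 0.62761897, 0.23034299]), 'orientation': array([-5.38914696e-05,  1.29492112e-01,  9.91580042e-01, -8.99835363e-04]), 'wrist_force': array([-0.85843422, -0.34396483,  1.19924288]), 'torque': array([-0.03305296, -0.04848641,  0.05726137]), 'grip_force': 0.0, 'gripper_width': 0.08527951392984635}
```

View pics/scene0.png

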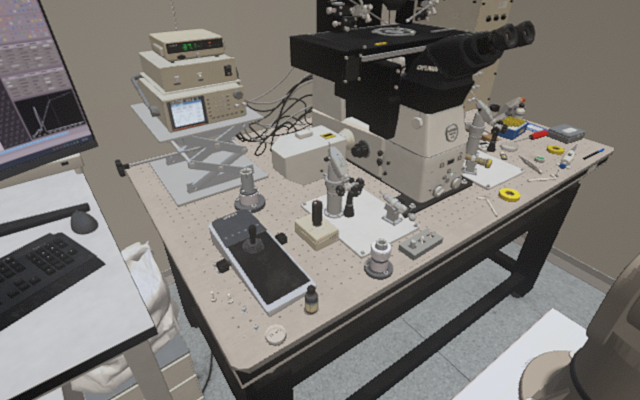

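View pics/top0.png

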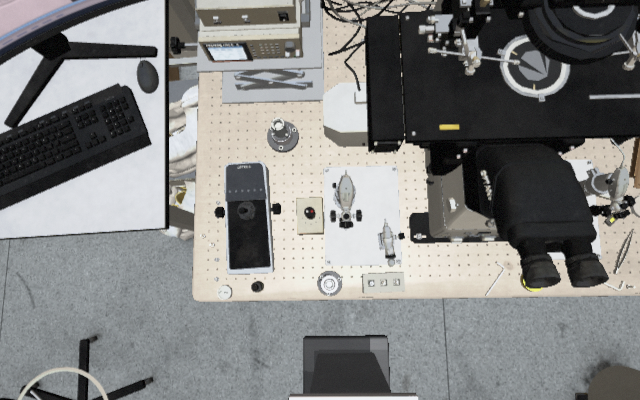

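The holder with collar is at about scene (379,257) / top (329,283), and the tray is at scene (421,243) / top (383,282). A decoy holder is at scene (247,188), the oil bottle at (311,300) and the dish at (275,335). I'll zoom in on the work area.

```bash
python3 - <<'E'
from h import *
a=cv2.imread('pics/scene0.png')[215:285,350:450]; b=cv2.imread('pics/top0.png')[260:305,310:410]
a=cv2.resize(a,None,fx=5,fy=5,interpolation=cv2.INTER_CUBIC);b=cv2.resize(b,None,fx=5,fy=5,interpolation=cv2.INTER_CUBIC)
cv2.imwrite('pics/c0.png',np.vstack([a,b]))
d=np.load('pics/top0.npy')
print('holder top',onz('top',329,283,.08),'foot decoy',pt('top',d[135,282],282,135))
for u in range(364,404,3): print(u,np.round(pt('top',d[282,u],u,282),3))
for u in range(314,346,2): print(u,np.round(pt('top',d[283,u],u,283),3))
E
```

```text
holder top [0.42950244 0.05085224 0.08      ] foot decoy [0.80294424 0.16405055 0.0672045 ]
364 [ 0.428 -0.037  0.014]
367 [ 0.428 -0.044  0.016]
370 [ 0.428 -0.051  0.033]
373 [ 0.428 -0.058  0.031]
376 [ 0.427 -0.067  0.018]
379 [ 0.427 -0.075  0.015]
382 [ 0.427 -0.083  0.01 ]
385 [ 0.427 -0.091  0.005]
388 [ 0.427 -0.097  0.016]
391 [ 0.427 -0.105  0.016]
394 [ 0.426 -0.113  0.011]
397 [ 0.427 -0.118  0.031]
400 [ 0.427 -0.127  0.018]
403 [ 0.427 -0.134  0.021]
314 [ 0.426  0.091 -0.001]
316 [0.427 0.085 0.002]
318 [0.427 0.08  0.01 ]
320 [0.429 0.073 0.06 ]
322 [0.429 0.068 0.07 ]
324 [0.43  0.063 0.082]
326 [0.429 0.058 0.075]
328 [0.429 0.053 0.066]
330 [0.429 0.049 0.064]
332 [0.429 0.044 0.079]
334 [0.428 0.039 0.061]
336 [0.429 0.034 0.071]
338 [0.426 0.029 0.009]
340 [0.426 0.024 0.01 ]
342 [ 0.425  0.018 -0.001]
344 [0.425 0.013 0.   ]
```

View pics/c0.png

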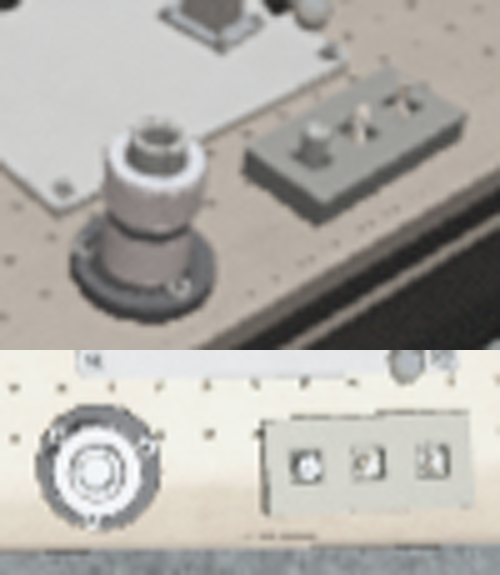

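The ferrule is the plain cylinder in the pocket nearest the holder: crop px (319,130) in scene and (307,467) in top. The collar holder's foot measures about 64 mm, so it is the right one. Next I'll compute positions from both views.

```bash
cat >> h.py <<'E'
def tri(p,q):
    (o1,r1),(o2,r2)=ray('scene',*p),ray('top',*q)
    A=np.stack([r1,-r2],1); s=np.linalg.lstsq(A,o2-o1,rcond=None)[0]
    a,b=o1+s[0]*r1,o2+s[1]*r2; return (a+b)/2,np.linalg.norm(a-b)
E
python3 - <<'E'
from h import *
S=lambda x,y:(350+x/5-.4,215+y/5-.4); T=lambda x,y:(310+x/5-.4,260+(y-350)/5-.4)
print('ferrule',onz('scene',*S(319,130),.032),onz('top',*T(307,466),.032),tri(S(319,130),T(307,466)))
print('barrel',onz('scene',*S(158,133),.08),onz('top',*T(97,471),.08),tri(S(158,133),T(97,471)))
print('collar top',onz('top',*T(97,470),.068),'foot',onz('top',*T(98,467),.01),onz('scene',*S(142,264),.01))
e=[onz('top',*T(*p),.016) for p in((265,423),(468,411),(473,504),(270,513))]
print('tray',np.round(e,4),np.mean(e,0))
v=e[0]-e[1]+e[3]-e[2]; print('yaw of y axis from world y, deg',np.degrees(np.arctan2(-v[0],v[1])))
for p in((307,467),(368,463),(432,460)): print('pocket',onz('top',*T(*p),.016))
E
```

```text
ferrule [ 0.4230863  -0.05335036  0.032     ] [ 0.42628349 -0.05300835  0.032     ] (array([ 0.42519456, -0.05401483,  0.03037823]), np.float64(0.002652051938007967))
barrel [0.42537613 0.05198686 0.08      ] [0.42763514 0.05088961 0.08      ] (array([0.42722039, 0.05060846, 0.0781103 ]), np.float64(0.0008942941456950159))
collar top [0.42754559 0.05103798 0.068     ] foot [0.42635012 0.05126027 0.01      ] [0.42131734 0.05607376 0.01      ]
tray [[ 0.4473 -0.034   0.016 ]
 [ 0.4516 -0.1366  0.016 ]
 [ 0.4056 -0.1369  0.016 ]
 [ 0.4026 -0.035   0.016 ]] [ 0.42677035 -0.08560475  0.016     ]
yaw of y axis from world y, deg 2.064236167555394
pocket [ 0.42505251 -0.05440848  0.016     ]
pocket [ 0.42657797 -0.08516651  0.016     ]
pocket [ 0.42758362 -0.11736146  0.016     ]
```

>>> send_rows:
  motion:
    - [[0.6,-1,0],-1,1]
    - [[0.7,-1,0],-1,1]
    - [[0.7,-1,0],-1,1]
    - [[0.7,-1,0],-1,1]
    - [[0.7,-1,0],-1,1]
    - [[0.7,-1,0],-1,1]
    - [[0.7,-1,0],-1,1]
    - [[0.7,-1,0],-1,1]

```text
clock: 1.1
tool_pos: [0.3332, 0.3864, 0.2314]
orientation: [0.0, 0.463, 0.886, 0.0]
wrist_force: [0.7, -0.1, 0.3]
gripper_width: 0.0858
grip_force: 0.0
```

>>> send_rows:
  motion:
    - [[0.2,-1,0],-1,0.2]
    - [[0.2,-1,0],-1,0.2]
    - [[0.2,-1,0],-1,0.2]
    - [[0.2,-1,0],-1,0.2]
    - [[0.2,-1,0],-1,0.2]
    - [[0.2,-1,0],-1,0.2]
    - [[0.2,-1,0],-0.6,0.2]
    - [[0.2,-1,0],0,0.2]

```text
clock: 2.1
tool_pos: [0.3803, 0.1462, 0.2314]
orientation: [0.0, 0.695, 0.719, 0.0]
wrist_force: [0.7, -0.4, 0.4]
gripper_width: 0.0513
grip_force: 0.0
```

>>> send_rows:
  motion:
    - [[0.2,-1,0],0,0]
    - [[0.2,-1,0],0,0]
    - [[0.2,-1,-0.5],0,0]
    - [[0.2,-1,-0.5],0,0]
    - [[0.2,-1,-1],0,-0.2]
    - [[0.2,-1,-1],0,-0.2]
    - [[0.2,-0.7,-1],0,-0.2]
    - [[0,0,0],0,-0.2]

```text
clock: 3.1
tool_pos: [0.4201, -0.0553, 0.1099]
orientation: [-0.001, 0.696, 0.718, -0.002]
wrist_force: [-0.3, 0.1, -1.0]
gripper_width: 0.0341
grip_force: 0.0
```

```bash
python3 - <<'E'
from h import *
s=get_state(); print(s['joint_positions'],s['tool_pos'],s['orientation'],s['gripper_width'])
a,_=snap('scene','s1'); b,_=snap('top','t1')
a=cv2.imread('pics/s1.png')[190:290,350:470]; b=cv2.imread('pics/t1.png')[245:315,300:420]
cv2.imwrite('pics/c1.png',np.hstack([cv2.resize(x,(480,400 if x is a else 280),interpolation=cv2.INTER_CUBIC) if 0 else cv2.copyMakeBorder(cv2.resize(x,None,fx=3.3,fy=3.3,interpolation=cv2.INTER_CUBIC),0,int(330-int(x.shape[0]*3.3)),0,0,0) for x in(a,b)]))
E
```

```text
[-0.68673287  0.19352816  0.79389583  2.19570634 -0.18429119  0.82210283
  0.25589988] [ 0.42005577 -0.0552888   0.10989821] [-0.00073285  0.69592528  0.71810965 -0.00245116] 0.03407625870817764
```

View pics/c1.png

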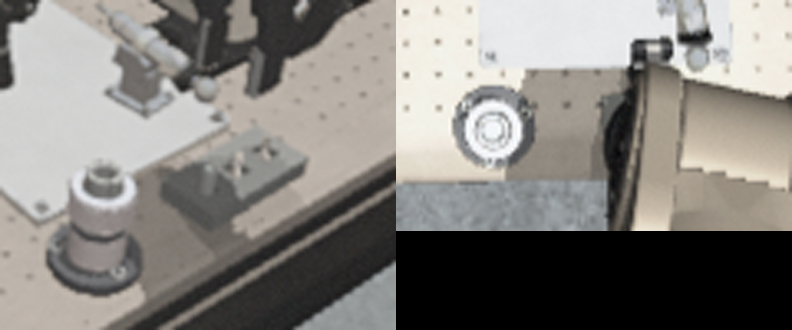

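The fingers (crop px (203,45) and (258,72)) hang above the tray, straddling the ferrule (208,180) along the tray's x axis. I'll correct about 5 mm in x and 1.5 mm in y, then descend.

>>> send_rows:
  motion:
    - [[0.18,0.05,-0.5],0,-0.2]
    - [[0,0,-0.8],0,-0.2]
    - [[0,0,-0.8],0,-0.3]
    - [[0,0,-0.5],0,-0.3]
    - [[0,0,-0.33],0,-0.3]
    - [[0,0,0],0,-0.3]

```text
clock: 3.95
tool_pos: [0.4274, -0.051, 0.0235]
orientation: [-0.0, 0.694, 0.72, 0.0]
wrist_force: [0.4, 0.0, -0.3]
gripper_width: 0.0301
grip_force: 0.0
```

>>> send_rows:
  motion:
    - [[0,0,0],0,-1]
    - [[0,0,0],0,-1]
    - [[0,0,0],0,-1]
    - [[0,0,0],0,-1]
    - [[0,0,0],0,-1]
    - [[0,0,0],0,-1]

```text
clock: 4.7
tool_pos: [0.4273, -0.0513, 0.024]
orientation: [-0.0, 0.694, 0.72, 0.0]
wrist_force: [-2.6, 0.1, 5.8]
gripper_width: 0.0082
grip_force: 58.4
```

The opening is 8 mm, so the pads are pinching the top bevel. I'll open, go lower, recentre and close again.

>>> send_rows:
  motion:
    - [[0,0,0],0,-0.4]
    - [[0,0,0],0,-0.4]
    - [[0,0,0],0,-0.4]
    - [[-0.06,-0.08,-0.12],0,-0.4]
    - [[0,0,-0.07],0,-0.4]
    - [[0,0,0],0,-0.4]

```text
clock: 5.45
tool_pos: [0.4253, -0.0538, 0.0175]
orientation: [-0.0, 0.694, 0.72, -0.0]
wrist_force: [0.5, -0.4, 1.0]
gripper_width: 0.0255
grip_force: 0.0
```

```bash
python3 - <<'E'
from h import *
s=get_state(); print(s['tool_pos'],s['wrist_force'],s['gripper_width'])
snap('scene','s2')
a=cv2.imread('pics/s2.png')[205:275,370:460]
cv2.imwrite('pics/c2.png',cv2.resize(a,None,fx=7,fy=7,interpolation=cv2.INTER_CUBIC))
E
```

```text
[ 0.42530266 -0.05378109  0.01748698] [ 0.46612463 -0.37280202  1.01332064] 0.025525074784573602
```

View pics/c2.png

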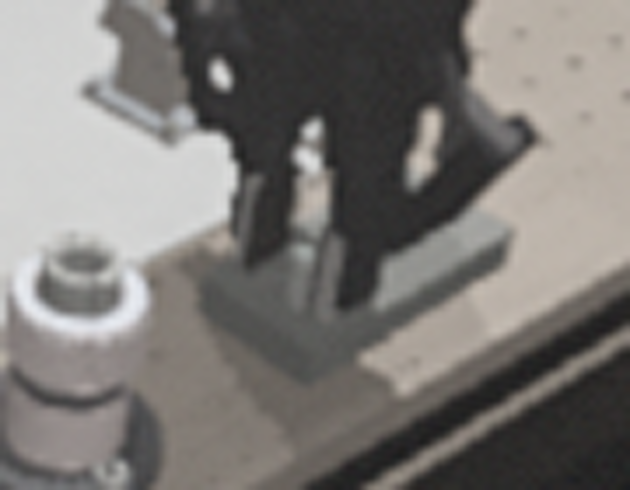

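The ferrule (crop px (302,265)) stands between the two fingers (tips at (260,262) and (345,305)), and the tips are just above the tray. I'll close now.

>>> send_rows:
  motion:
    - [[0,0,0],0,-1]
    - [[0,0,0],0,-1]
    - [[0,0,0],0,-1]
    - [[0,0,0],0,-1]
    - [[0,0,0],0,-1]

```text
clock: 6.12
tool_pos: [0.4256, -0.0537, 0.0179]
orientation: [0.0, 0.694, 0.72, 0.0]
wrist_force: [-1.2, -1.1, 5.3]
gripper_width: 0.009
grip_force: 58.7
```

>>> send_rows:
  motion:
    - [[0,0,0.2],0,-1]
    - [[0,0,0.3],0,-1]
    - [[0,0,0.5],0,-1]
    - [[0,0,0],0,-1]

```text
clock: 6.62
tool_pos: [0.4268, -0.0536, 0.0491]
orientation: [0.001, 0.694, 0.72, 0.001]
wrist_force: [0.7, 0.3, 0.3]
gripper_width: 0.0094
grip_force: 58.6
```

```bash
python3 - <<'E'
from h import *
s=get_state(); print(s['tool_pos'],s['wrist_force'],s['gripper_width'],s['grip_force'])
snap('scene','s3')
a=cv2.imread('pics/s3.png')[195:265,370:460]
cv2.imwrite('pics/c3.png',cv2.resize(a,None,fx=7,fy=7,interpolation=cv2.INTER_CUBIC))
E
```

```text
[ 0.42683844 -0.05357502  0.04911224] [0.6923215  0.33996159 0.28713814] 0.00943608080061315 58.60558043117635
```

View pics/c3.png

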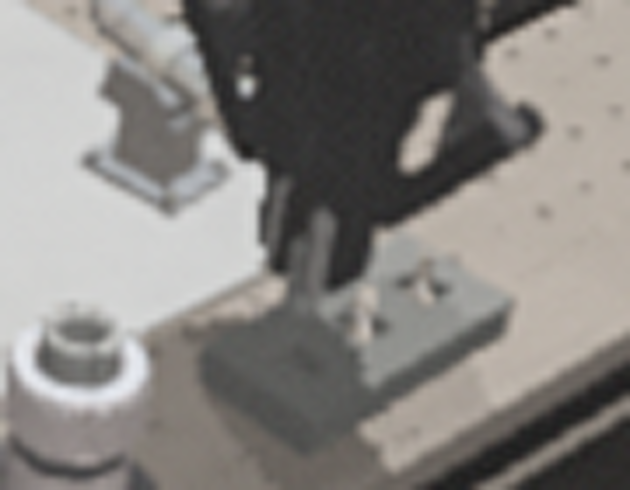

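The ferrule is held (crop px (300,290)) and its pocket (305,360) is empty; both screws are still in place. I'll raise it and move over the bore.

>>> send_rows:
  motion:
    - [[0,0,0.9],0,-1]
    - [[0,0,0.9],0,-1]
    - [[0,0.5,0.7],0,-1]
    - [[0,1,0],0,-1]
    - [[0,1,0],0,-1]
    - [[0,0.7,0],0,-1]
    - [[0,0.3,0],0,-1]
    - [[0,0,0],0,-1]

```text
clock: 7.68
tool_pos: [0.4254, 0.0513, 0.1226]
orientation: [0.0, 0.694, 0.72, -0.0]
wrist_force: [-0.2, -0.0, -0.1]
gripper_width: 0.0087
grip_force: 58.6
```

>>> send_rows:
  motion:
    - [[0,0,-0.3],0,-1]
    - [[0,0,0],0,-1]
    - [[0,0,0],0,-1]

```text
clock: 8.05
tool_pos: [0.4254, 0.0507, 0.1135]
orientation: [0.0, 0.694, 0.72, -0.0]
wrist_force: [0.5, 0.0, -0.3]
gripper_width: 0.0092
grip_force: 58.6
```

```bash
python3 - <<'E'
from h import *
s=get_state(); print(s['tool_pos'],s['wrist_force'],s['gripper_width'],s['joint_positions'])
snap('scene','s4');
a=cv2.imread('pics/s4.png')[195:285,340:425]
cv2.imwrite('pics/c4.png',cv2.resize(a,None,fx=6.5,fy=6.5,interpolation=cv2.INTER_CUBIC))
E
```

```text
[0.42544282 0.05065799 0.11354895] [ 0.51531845  0.03397113 -0.34956226] 0.009180213057623348 [-8.95899462e-01  1.86375237e-01  7.50770773e-01  2.18436043e+00
 -1.71930275e-01  8.27985204e-01 -1.13996232e-03]
```

View pics/c4.png

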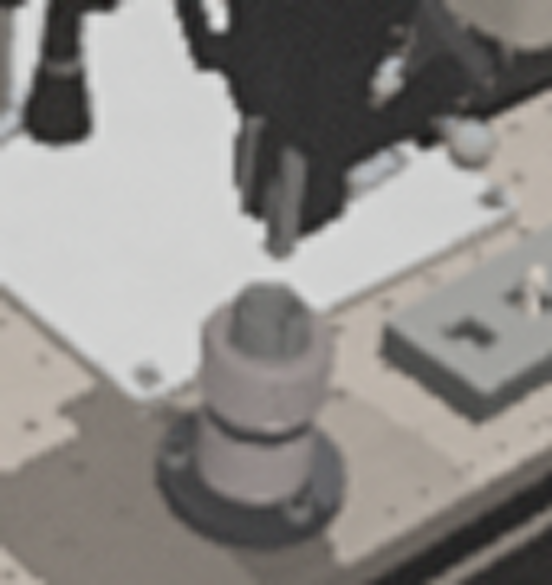

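```bash
cat >> h.py <<'E'
def proj(n,p):
    m=camera_model(n);K=np.array(m['K']);E=np.linalg.inv(np.array(m['extrinsics']))
    c=E[:3,:3]@np.array(p)+E[:3,3]; c=K@np.array([c[0],-c[1],-c[2]]); return c[:2]/c[2]
E
python3 - <<'E'
from h import *
cr=lambda p:(p-[340,195]+.4)*6.5
for z in(.1135,.108,.1015): print('axis',z,cr(proj('scene',[.4254,.0507,z])))
for z in(.08,.068): print('barrel',z,cr(proj('scene',[.4272,.0509,z])))
im=cv2.cvtColor(cv2.imread('pics/s4.png'),cv2.COLOR_BGR2GRAY); print(im[225:252,374:394])
E
```

```text
axis 0.1135 [283.71205932 219.77052073]
axis 0.108 [281.9628338  233.44452583]
axis 0.1015 [279.91381485 249.46206908]
barrel 0.08 [268.95505618 298.63196865]
barrel 0.068 [265.38052556 326.88865118]
[[211 214 195 108  67  50  62  85  91  95 108 106  78  51  52  50  53  50
   58 105]
 [211 213 194 105  57  46  65  82  88 102 105 101  66  51  51  51  50  47
   71 153]
 [209 212 193 118  73  41  63  83  83 102 109  99  61  48  52  52  45  43
   92 175]
 [209 211 207 193 168  96  94  82  81 103 110 103  60  47  45  45  60  90
  151 203]
 [209 209 212 213 208 195 175  93  79 105 110  98  55  42  42  73 149 194
  203 214]
 [209 208 211 211 213 217 196  97  75 102 110  95  55  62 100 156 205 216
  213 212]
 [209 209 207 209 212 215 193 102  83 102 108 110 120 161 194 205 215 214
  210 210]
 [208 208 208 209 210 202 160  98  98 104 112 156 197 206 213 212 211 210
  210 210]
 [209 208 208 208 210 205 174 115  99 106 116 173 212 213 210 210 209 209
  210 209]
 [209 208 207 208 208 210 204 175 128 134 165 201 212 211 209 210 210 209
  209 209]
 [207 209 208 208 207 210 212 206 195 196 204 212 
[... 695 characters left out ...]
 152 152
  166 173]
 [137 118  93 105 115 119 119 116 108  97 109 117 117 126 143 149 158 166
  174 180]
 [133 109  94 101 108 115 117 118 109  97 111 117 114 122 141 146 143 137
  150 172]
 [134 104  93 101 109 110 116 118 115 104 113 114 108 116 138 142 142 147
  166 177]
 [134 106  94 101 105 111 113 118 111 105 113 113 105 114 138 141 142 159
  182 180]
 [141 126 111 105 104 109 114 116 111 105 116 112 108 123 140 143 137 154
  182 181]
 [143 141 133 120 111 112 113 115 114 110 117 117 123 137 143 144 140 159
  182 182]
 [135 144 142 138 133 132 129 128 126 125 128 136 139 143 145 141 140 163
  184 182]
 [130 138 143 146 147 143 143 139 140 140 140 145 148 148 144 135 136 161
  182 180]]
```

The numbers put the ferrule's bottom on the TCP axis (col 382.5, expected 382.7), with the barrel at about (0.4275, 0.0511). I'll shift +2 mm in x and +0.4 mm in y, then lower.

>>> send_rows:
  motion:
    - [[0.07,0.01,0],0,-1]
    - [[0,0,-0.3],0,-1]
    - [[0,0,-0.3],0,-1]
    - [[0,0,0],0,-1]

```text
clock: 8.6
tool_pos: [0.4267, 0.0513, 0.0948]
orientation: [-0.0, 0.694, 0.72, -0.001]
wrist_force: [-0.2, 0.4, -0.9]
gripper_width: 0.0089
grip_force: 58.6
```

>>> send_rows:
  motion:
    - [[0,0,-0.1],0,-1]
    - [[0,0,-0.1],0,-1]
    - [[0,0,0],0,-1]

```text
clock: 8.98
tool_pos: [0.4275, 0.0516, 0.0896]
orientation: [-0.0, 0.694, 0.72, -0.0]
wrist_force: [-0.7, -0.0, -0.2]
gripper_width: 0.0086
grip_force: 58.6
```

>>> send_rows:
  motion:
    - [[0,0,-0.1],0,-1]
    - [[0,0,-0.08],0,-1]
    - [[0,0,0],0,-1]

```text
clock: 9.35
tool_pos: [0.4271, 0.0515, 0.084]
orientation: [-0.0, 0.694, 0.72, -0.0]
wrist_force: [-1.3, -0.1, -0.4]
gripper_width: 0.0094
grip_force: 58.8
```

>>> send_rows:
  motion:
    - [[0,0,-0.04],0,-1]
    - [[0,0,0],0,-1]
    - [[0,0,0],0,-0.4]
    - [[0,0,0],0,-0.4]
    - [[0,0,0],0,-0.4]
    - [[0,0,0],0,-0.4]

```text
clock: 10.1
tool_pos: [0.4279, 0.0517, 0.0832]
orientation: [0.0, 0.694, 0.72, 0.0]
wrist_force: [-0.5, -0.0, 0.7]
gripper_width: 0.0256
grip_force: 0.0
```

>>> send_rows:
  motion:
    - [[0,0,0.3],0,-0.4]
    - [[0,0,0.8],0,0]
    - [[0,0,0.8],0,0.2]
    - [[0,0,0],0,0.5]
    - [[0,0,0],0,0.5]
    - [[0,0,0],0,0.5]

```text
clock: 10.85
tool_pos: [0.4269, 0.0515, 0.1394]
orientation: [-0.0, 0.694, 0.72, -0.001]
wrist_force: [-0.5, 0.7, 0.1]
gripper_width: 0.0642
grip_force: 0.0
```

```bash
python3 - <<'E'
from h import *
s=get_state(); print(s['tool_pos'],s['wrist_force'],s['gripper_width'],s['joint_positions'])
snap('scene','s5');
a=cv2.imread('pics/s5.png')[195:285,340:425]
cv2.imwrite('pics/c5.png',cv2.resize(a,None,fx=6.5,fy=6.5,interpolation=cv2.INTER_CUBIC))
cr=lambda p:(p-[340,195]+.4)*6.5
for z in(.092,.08,.068): print('barrel',z,cr(proj('scene',[.4275,.0511,z])))
E
```

```text
[0.42689185 0.05145621 0.13937883] [-0.51355434  0.72415972  0.08155963] 0.06420859294330906 [-0.928359    0.13885899  0.7705537   2.15484909 -0.12344807  0.89219598
 -0.04780079]
barrel 0.092 [271.48506589 269.61944375]
barrel 0.08 [267.85808136 298.36896449]
barrel 0.068 [264.29348685 326.6239468 ]
```

View pics/c5.png

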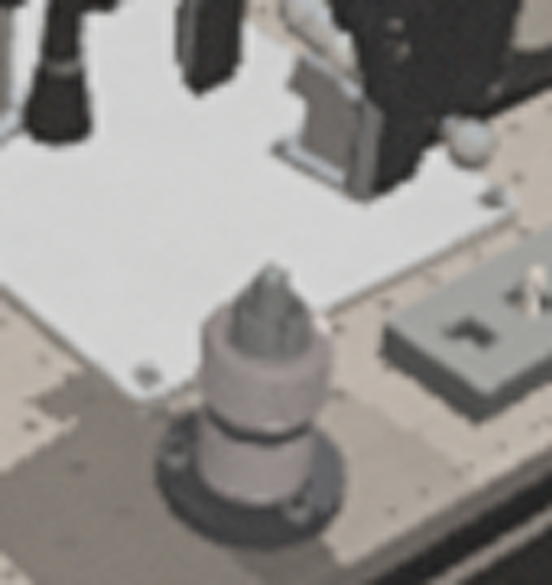

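The ferrule is resting on the bottom: its top is at crop px (270,266), against 269.6 predicted for 12 mm showing. Next I'll go down around the collar.

>>> send_rows:
  motion:
    - [[0.02,0,-0.6],0,0.6]
    - [[0,0,-0.9],0,0.6]
    - [[0,0,-0.9],0,0.6]
    - [[0,0,-0.6],0,0.6]
    - [[0,0,-0.3],0,0.6]
    - [[0,0,0],0,0.6]
    - [[0,0,0],0,0.6]

```text
clock: 11.78
tool_pos: [0.4288, 0.0517, 0.0416]
orientation: [0.0, 0.694, 0.72, 0.001]
wrist_force: [0.5, -0.5, -0.2]
gripper_width: 0.0682
grip_force: 0.0
```

>>> send_rows:
  motion:
    - [[0,0,0],0,-1]
    - [[0,0,0],0,-1]
    - [[0,0,0],0,-1]
    - [[0,0,0],0,-1]
    - [[0,0,0],0,-1]
    - [[0,0,0],0,-1]

```text
clock: 12.52
tool_pos: [0.4264, 0.0518, 0.0415]
orientation: [-0.002, 0.694, 0.72, -0.001]
wrist_force: [-4.9, -0.1, 8.6]
gripper_width: 0.0427
grip_force: 59.7
```

>>> send_rows:
  motion:
    - [[-0.04,0,0],0,-1]
    - [[0,0,0],0.5,-1]
    - [[0,0,0],0.5,-1]
    - [[0,0,0],0.5,-1]
    - [[0,0,0],0.5,-1]
    - [[0,0,0],0,-1]

```text
clock: 13.28
tool_pos: [0.4263, 0.0522, 0.0416]
orientation: [-0.001, 0.628, 0.778, 0.0]
wrist_force: [-3.8, 0.7, 6.4]
gripper_width: 0.0429
grip_force: 60.3
```

>>> send_rows:
  motion:
    - [[0,0,-0.07],0.5,-1]
    - [[0,0,0],0.5,-1]
    - [[0,0,0],0.5,-1]
    - [[0,0,0],0.5,-1]
    - [[0,0,0],0.5,-1]
    - [[0,0,0],0.5,-1]
    - [[0,0,0],0,-1]

```text
clock: 14.15
tool_pos: [0.4261, 0.0525, 0.0411]
orientation: [-0.002, 0.522, 0.853, 0.001]
wrist_force: [-9.4, 0.5, 29.0]
gripper_width: 0.043
grip_force: 62.9
```

>>> send_rows:
  motion:
    - [[-0.03,0,0.04],0.5,-1]
    - [[0,0,0],0.5,-1]
    - [[0,0,0],0.5,-1]
    - [[0,0,0],0.5,-1]
    - [[0,0,0],0.5,-1]
    - [[0,0,0],0.5,-1]
    - [[0,0,0],0,-1]

```text
clock: 15.02
tool_pos: [0.426, 0.0524, 0.0414]
orientation: [-0.001, 0.406, 0.914, 0.001]
wrist_force: [-4.6, 1.0, 12.5]
gripper_width: 0.0427
grip_force: 61.1
```

>>> send_rows:
  motion:
    - [[-0.02,0,0],0.5,-1]
    - [[0,0,0],0.5,-1]
    - [[0,0,0],0.5,-1]
    - [[0,0,0],0.5,-1]
    - [[0,0,0],0.5,-1]
    - [[0,0,0],0.5,-1]
    - [[0,0,0],0,-1]

```text
clock: 15.9
tool_pos: [0.426, 0.0524, 0.0415]
orientation: [0.0, 0.283, 0.959, 0.001]
wrist_force: [-3.4, 0.8, 11.1]
gripper_width: 0.0431
grip_force: 60.9
```

>>> send_rows:
  motion:
    - [[0,0,0],0.5,-1]
    - [[0,0,0],0.5,-1]
    - [[0,0,0],0.5,-1]
    - [[0,0,0],0.5,-1]
    - [[0,0,0],0,-1]

```text
clock: 16.52
tool_pos: [0.4259, 0.0525, 0.0414]
orientation: [0.0, 0.198, 0.98, 0.001]
wrist_force: [-4.1, 1.0, 11.6]
gripper_width: 0.0427
grip_force: 60.9
```

>>> send_rows:
  motion:
    - [[0,0,0],0.5,-1]
    - [[0,0,0],0.5,-1]
    - [[0,0,0],0.5,-1]
    - [[0,0,0],0.5,-1]
    - [[0,0,0],0,-1]

```text
clock: 17.15
tool_pos: [0.4259, 0.052, 0.0407]
orientation: [0.0, 0.112, 0.994, 0.0]
wrist_force: [-0.8, 0.1, 2.2]
gripper_width: 0.0428
grip_force: 60.6
```

```bash
python3 - <<'E'
from h import *
s=get_state(); print(s['tool_pos'],s['wrist_force'],s['torque'],s['joint_positions'])
E
```

```text
[0.42594003 0.05196776 0.04072615] [-0.78977823  0.07685296  2.19265262] [0.29992051 0.27235486 0.076882  ] [-0.53692817  0.29003779  0.36032078  2.23400338 -0.17043338  0.64111623
  1.29181437]
```

The force has fallen and the tool has sunk, so the keyways are found. I'll ease down about 6 mm.

>>> send_rows:
  motion:
    - [[0,0,-0.05],0.3,-1]
    - [[0,0,-0.05],0,-1]
    - [[0,0,0],0,-1]

```text
clock: 17.52
tool_pos: [0.4252, 0.0515, 0.0372]
orientation: [-0.0, 0.099, 0.995, -0.0]
wrist_force: [-0.7, -0.5, 2.0]
gripper_width: 0.0426
grip_force: 60.7
```

>>> send_rows:
  motion:
    - [[0,0,-0.05],0,-1]
    - [[0,0,-0.05],0,-1]
    - [[0,0,0],0,-1]

```text
clock: 17.9
tool_pos: [0.4252, 0.0515, 0.0346]
orientation: [-0.0, 0.099, 0.995, -0.0]
wrist_force: [-4.0, 0.5, 8.7]
gripper_width: 0.0427
grip_force: 61.5
```

>>> send_rows:
  motion:
    - [[0,0,-0.05],0,-1]
    - [[0,0,-0.05],0,-1]
    - [[0,0,0],0,-1]

```text
clock: 18.27
tool_pos: [0.4252, 0.0515, 0.0319]
orientation: [-0.001, 0.099, 0.995, 0.0]
wrist_force: [-4.2, 0.0, 13.1]
gripper_width: 0.0428
grip_force: 61.9
```

>>> send_rows:
  motion:
    - [[0,0,-0.05],0,-1]
    - [[0,0,0],0,-1]
    - [[0,0,0],0,-1]

```text
clock: 18.65
tool_pos: [0.4253, 0.0516, 0.0318]
orientation: [-0.001, 0.099, 0.995, 0.0]
wrist_force: [-9.2, -0.8, 30.2]
gripper_width: 0.0425
grip_force: 63.9
```

Contact looks solid at 30 N. Travel reads about 9.5 mm, so I'll wiggle slightly and re-read before trusting it.

>>> send_rows:
  motion:
    - [[0,0,0],0.3,-1]
    - [[-0.03,0,0],0,-1]
    - [[0,0,0],0,-1]

```text
clock: 19.02
tool_pos: [0.4253, 0.0516, 0.0318]
orientation: [0.0, 0.087, 0.996, 0.001]
wrist_force: [-7.0, -1.1, 27.0]
gripper_width: 0.0425
grip_force: 63.4
```

>>> send_rows:
  motion:
    - [[0,0,0],-0.5,-1]
    - [[0,0,0],0,-1]
    - [[0,0,0],0,-1]

```text
clock: 19.4
tool_pos: [0.4254, 0.0515, 0.0318]
orientation: [0.0, 0.107, 0.994, 0.0]
wrist_force: [-7.2, -0.7, 28.3]
gripper_width: 0.0424
grip_force: 63.5
```

```bash
python3 - <<'E'
from h import *
snap('scene','s6'); snap('scene','s7')
s=get_state(); print(s['clock'],s['tool_pos'],s['wrist_force'],s['torque'])
a=cv2.imread('pics/s6.png')[205:285,340:425]
cv2.imwrite('pics/c6.png',cv2.resize(a,None,fx=7,fy=7,interpolation=cv2.INTER_CUBIC))
cr=lambda p:(p-[340,205]+.4)*7
v=np.array([.69,-.72,0])*0
# camera-facing side of the barrel axis: direction toward camera
o,_=ray('scene',380,240); c=np.array([.427,.0513,0]); d=(o-c)*[1,1,0]; d/=np.linalg.norm(d)
for n,z,r in(('collar top edge home',.058,.022),('collar bottom home',.034,.022),('shoulder/pedestal',.034,.0195),('collar top if on spring',.062,.022),('foot',.01,.0195),('ferrule top',.092,0)):
    p=c+d*r; p[2]=z; print(n,cr(proj('scene',p)))
E
```

```text
19.5 [0.4254028  0.05155694 0.03180597] [-7.04844134 -0.19382517 27.39523867] [-0.50981352  1.51356603  0.56953983]
collar top edge home [276.03955447 356.00924715]
collar bottom home [268.58022412 415.02921761]
shoulder/pedestal [269.29368531 409.38414542]
collar top if on spring [277.30822094 345.9712606 ]
foot [262.09307516 466.35706097]
ferrule top [293.04133599 221.48716591]
```

View pics/c6.png

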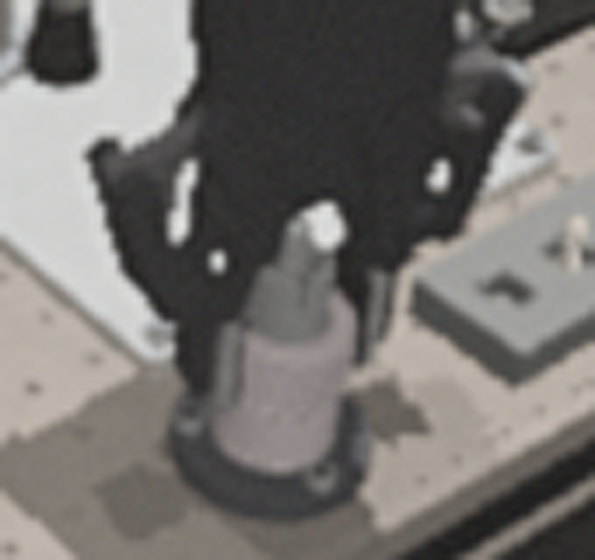

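The ferrule (crop px (310,230)) is still seated, and the collar is down on the pedestal with no dark gap at about (272,415). It stops hard at TCP z 0.0318 and wiggling does not move it, so it is home. I'll check the gap profile numerically and hand in.

```bash
python3 - <<'E'
from h import *
for f in('s5','s6'):
    im=cv2.cvtColor(cv2.imread('pics/%s.png'%f),cv2.COLOR_BGR2GRAY); print(f,im[246:274,376:381].mean(1).astype(int))
s=get_state(); print(s['tool_pos'],s['wrist_force'],s['gripper_width'])
E
```

```text
s5 [105 105 109 118 135 143 145 140 138 138 136 137 138 137 124  88  69 113
 138 140 140 140 140 142 142 137 101  67]
s6 [103 104 105 106 105 106 111 123 139 147 143 135 137 138 136 138 138 142
 138 138 139 139 140 140 141 137  99  63]
[0.4254028  0.05155694 0.03180597] [-7.04844134 -0.19382517 27.39523867] 0.042833179763501095
```

```bash
python3 -c "
from plant import *
print(finish_job())"
```

```text
the job is handed in; nothing more can be done
None
```

The job is handed in at about 19.5 s: the ferrule stands on the bottom of the bore and is released, and the collar is keyed and still held fully home with about 27 N.

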